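# Clamp the lid of the pickling pot

## Task

The lid sits loose on the white pickling pot. With the back of a finger swing the pot's steel strap, which is leaning over to the right, up and over the lid until it stands upright against its stop; then push the red cam lever on top of it all the way down, so that the lid is clamped tight onto its seal. Only pushing is needed: leave the lid on the pot without lifting it, and do not shove away the things standing round the pot.

Things in the scene. Friction and masses are not known exactly. Their poses are not given: they have to be found in the camera images.
- pot: White enamelled round pot, 121 mm across, rim 74 mm high, too heavy to move. Origin: centre of its underside; z up. Its own -x is the side to which the lever folds down (roughly toward the robot), its own -y the side to which the strap leans (roughly the robot's right).
- lid: Loose steel lid, 122 mm across, 0.25 kg, flange on a springy seal on the rim, plug in the mouth with 2.5 mm play. Origin: centre of the flange's underside, about 78 mm above the worktop; its 20 mm wide middle post rises to 110 mm above the worktop, where the cam presses. The cam is polished and slides on it. Clamping drives the lid about 2 mm down against some 15 N.
- strap (a joint): Strap angle, rad: 0 = upright over the lid, against its stop; at the start 0.7 to 0.95 = leaning toward the pot's -y; far stop 1.05. A stiff hinge: it stays where left, and about 1 to 3 N at the crown or lever move it. Keep the lever up until the strap is upright: with the lever down the cam strikes the lid's post and the strap cannot come over.
- lever (a joint): Cam lever angle, rad: 0 = standing open, 75 degrees above the crown; 1.31 = fully down against its stop, lying along the crown toward the pot's -x. At the start 0 to 0.12. It turns easily until the cam meets the lid, then takes about 3 to 6 N at the grip, passes over centre and stays down by itself.
- strap_hinge (a point): Middle of the strap's hinge axis, on the pot's centre line 60 mm above the worktop. The axis runs along the pot's x; the strap's legs turn on lugs at x = -68 and +68 mm, outside the pot.
- strap_crown (a point): Middle of the top of the crown of the strap, a 21 mm wide steel bow. The crown runs along the pot's x, 68 to 78 mm from the hinge axis (128 to 138 mm above the worktop when upright), straight for 100 mm.
- lever_pin (a point): Middle of the lever's pin, 74 mm from the strap's hinge axis, in the middle of the crown (134 mm above the worktop when upright). The pin runs along the pot's y when the strap is upright.
- lever_end (a point): Centre of the end face of the lever's red grip, 66 mm along the lever from its pin. The grip is the last 40 mm, 19 mm wide, 9 mm thick; its upper face lies 17 mm off the pin and, when down, 151 mm above the worktop. Strap upright and lever open, the lever's end stands about 201 mm above the worktop.
- onion: Loose brown onion, 84x80x88 mm, left of the pot; origin under its centre. Leave it.
- salt_shaker: Loose salt shaker, 44 mm across, 90 mm high, left of the pot toward the robot; origin under its centre. Leave it.
- garlic: Loose garlic bulb, 48 mm, behind the pot to the right; origin under its centre. Leave it.
- kitchen_timer: Loose white kitchen timer, 65 mm across, 55 mm high, behind the pot; origin under its centre. Leave it.
- mug: Loose grey mug, 82 mm across, 97 mm high, behind the pot to the left; origin under its centre. Leave it.

How it is judged:
By the outcome, as a careful person would: the job done as asked, in the order asked, and still so for the second after the job is handed in, with the robot touching nothing.
It also fails if it takes over 48 s, if anything falls off the work surface, if the arm or the gripper's body presses on something with over 40 N, if the wrist force passes 120 N, or if a joint passes its speed limit or range.

## Robot

A 7-joint arm with a two-finger parallel gripper is mounted at the origin on a cart in front of the work surface, level with it; the furniture and walls round the work are solid. World frame = base frame: x ahead of the robot, y to its left, z up, the work surface at z = 0. Lengths are in m, angles in rad, forces in N, time in s.
With the tool pointing down it reaches from about 0.4 to 0.9 m from the base axis. Payload 5.5 kg.
Tool frame: the origin (TCP) lies midway between the tips of the shut fingers; the grasp point (between the pads) lies 19 mm behind it (manip.grip_depth is the distance from the TCP to the grasp point, in m); z points along the fingers, y is the line along which they close (so a half turn about z gives the same grasp; the last joint's range is limited). The gripper opens to 92 mm and grips with 3 to 60 N. Pads are 19 mm wide; open, the fingers measure 130 mm over their backs; the gripper's body (75 mm by 190 mm) begins 47 mm behind the grasp point.
Start: joints at [1.413, 0.501, -0.427, 1.55, 0.221, 1.138, -0.21], TCP at [0.266, -0.593, 0.227] pointing down, gripper open.
Joint ranges: [-2.88, 2.88], [-0.31, 2.03], [-1.54, 1.56], [0.2, 2.42], [-1.41, 4.55], [0.19, 2.02], [-2.57, 2.57]. Speed limits (rad/s): [2.57, 2.57, 3.14, 3.14, 3.14, 3.14, 3.14].

## Interface

Orientations are given as a unit quaternion [x, y, z, w].
In Python, from bench import manip, effector, viewer gives the robot as it stands. Calls block until the motion is done:
- manip.move_pose(position, orientation): joint-space move of the TCP to a pose.
- manip.servo_line(position, ori=None, vel=0.15): straight line of the TCP; ori=None keeps the orientation; vel is the mean speed in m/s.
- manip.movej(angles): joint-space move.
- effector.open_jaws() and effector.close(f_grip=None): open the fingers fully, or close them until they stop; f_grip is the grip in N (None keeps the last).
- manip.sleep(seconds).
- manip.solve_ik(position, orientation): joint angles nearest the present ones, or None.
- viewer.get_image(name): name is "scene" or "top" or "wrist"; returns the picture (384x512x3 uint8, red, green, blue); there is no depth.
- viewer.get_calibration(name): a dict with "vfov" (degrees; the focal length in pixels is half the picture's height over the tangent of half this angle, whatever the lens; pixels are square), "cx", "cy" (the principal point, pixels), "eye" and "attitude" of the camera in the world. Camera axes: x right, y down, z forward; pixel columns grow to the right and rows downward; lengths in m; the calibration is good to about 2 mm. A picture is of the moment at which its call begins: read the wrist's pose just before it. get_calibration takes no time and is no camera call; for the wrist camera it gives the pose at the moment of the call.
A pose or a line that the arm cannot do raises manip.PlanningError and nothing moves.
- manip.hand_in(): hands the job in; it is judged then, once.
Readings, each from a call of its own:
- manip.current_clock(): time.
- manip.current_q(): joint angles.
- manip.current_joint_velocities(): joint speeds.
- manip.current_tau(): joint torques, N m.
- manip.current_tool_pos(): TCP position.
- manip.current_tcp_rot(): TCP orientation.
- manip.current_force(): force on the tool from outside, world axes, zero at the start.
- manip.current_wrist_torque(): the same for the moment, N m.
- manip.current_finger_gap(): finger opening in m.
- manip.current_gripper_force(): force on a finger pad.
Only numpy, scipy, OpenCV 4.12 (cv2) and the standard library are available. Lean on these libraries where they do the work, as an engineer would, in place of code of your own. Each camera call takes 0.05 s, during which the arm holds its last target. There are 200 camera calls.

## Working session

There is one attempt and no reset: what is moved stays moved. The work goes in short steps, each a Python script; the robot and the scene stay as the last script left them, time stands still between calls to the robot, and variables do not carry over. Pictures are saved under pics/ and viewed, at most 10 in all, crops included, and the job is handed in when it is done.

```bash
mkdir -p pics; ls
python3 - <<'E'
from bench import manip, effector, viewer
import cv2
for n in ("scene","top"):
    cv2.imwrite(f"pics/{n}0.png",cv2.cvtColor(viewer.get_image(n),cv2.COLOR_RGB2BGR)); print(n,viewer.get_calibration(n))
print(manip.current_clock(),manip.current_tcp_rot(),manip.grip_depth)
E
```

```text
pics
scene {'vfov': 54.54012774416055, 'cx': 259.6949774196124, 'cy': 187.5197765839963, 'eye': array([0.06756402, 0.53057293, 0.53645004]), 'attitude': array([-0.30222945,  0.80687402, -0.47516553,  0.17840794])}
top {'vfov': 55.281640981859105, 'cx': 253.23007009397742, 'cy': 187.7806661621146, 'eye': array([ 0.49278985, -0.026683  ,  0.99702039]), 'attitude': array([ 0.71559942, -0.69795979,  0.01407001, -0.02390892])}
0.1 [ 9.77941984e-01  2.08874879e-01 -1.38855753e-04 -8.61513370e-04] 0.0188
```

View pics/scene0.png

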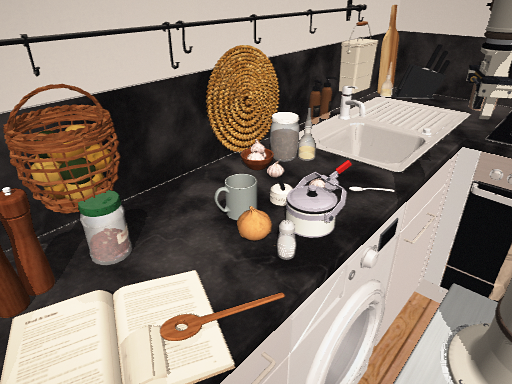

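View pics/top0.png

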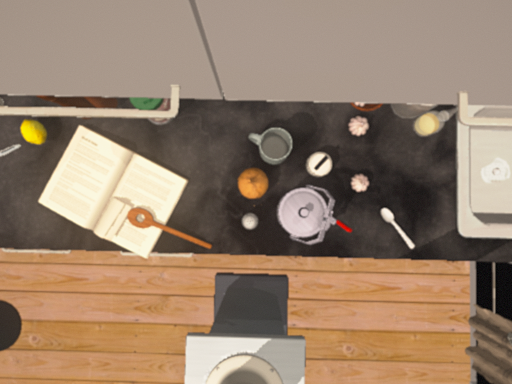

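The pot is near (305,214) in the top view, with the strap leaning right. The lever runs to (350,231), the shaker is at (249,221) and the onion at (253,183). I'll zoom in next.

Run:
```python
import cv2, numpy as np
t=cv2.imread("pics/top0.png")[170:260,230:380]; s=cv2.imread("pics/scene0.png")[150:250,265:365]
t=cv2.resize(t,None,fx=5,fy=5,interpolation=cv2.INTER_CUBIC); s=cv2.resize(s,None,fx=6,fy=6,interpolation=cv2.INTER_CUBIC)
cv2.imwrite("pics/tz.png",t);cv2.imwrite("pics/sz.png",s)
```

```text
(no output)
```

View pics/tz.png

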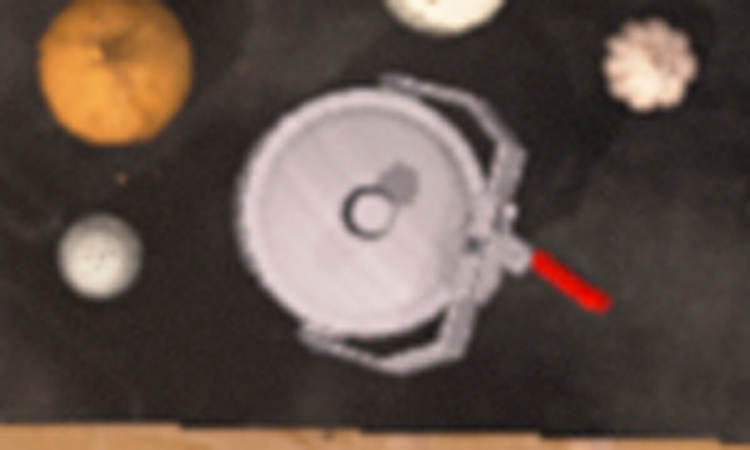

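View pics/sz.png

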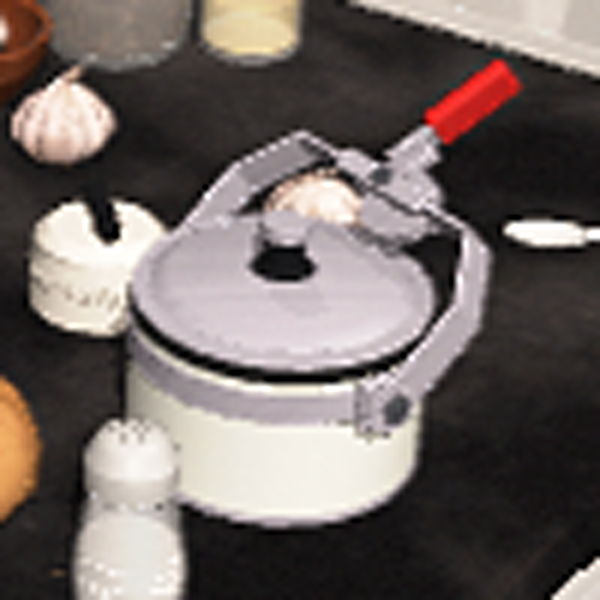

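```bash
cat > geo.py <<'E'
import numpy as np
from scipy.spatial.transform import Rotation as R
def proj(c,P):
    p=R.from_quat(c['attitude']).inv().apply(np.atleast_2d(P)-c['eye'])
    f=192/np.tan(np.radians(c['vfov']/2))
    return p[:,:2]/p[:,2:]*f+[c['cx'],c['cy']]
def world(v,P):   # v: x,y,yaw ; P pot frame
    return R.from_euler('z',v[2]).apply(np.atleast_2d(P))+[v[0],v[1],0]
def strap(a,x,t,r): # strap frame -> pot frame (t along pot y when upright)
    return np.array([x, t*np.cos(a)-r*np.sin(a), .06+r*np.cos(a)+t*np.sin(a)])
def lever(a,l,s,h,t=0): # s along lever, h off it
    e=np.radians(75)-l
    return strap(a,-s*np.cos(e)+h*np.sin(e),t,.074+s*np.sin(e)+h*np.cos(e))
E
python3 - <<'E'
from geo import *
from bench import viewer
from scipy.optimize import least_squares
ct,cs=viewer.get_calibration("top"),viewer.get_calibration("scene")
T=lambda u,v:[230+u/5-.4,170+v/5-.4]
S=lambda u,v:[265+u/6-.4,150+v/6-.4]
def pts(v):
    a,l=v[3],v[4]
    post=[0,0,.11]; end=lever(a,l,.066,.0125); gs=lever(a,l,.026,.0125)
    return np.array([post,[-.072,0,.06],[.072,0,.06],end,gs]),np.array([post,[-.075,0,.06],end,gs])
ot=np.array([T(373,213),T(308,338),T(388,78),T(604,303),T(537,259)])
os=np.array([S(285,222),S(398,405),S(511,76),S(438,122)])
def res(v):
    a,b=pts(v); return np.r_[(proj(ct,world(v,a))-ot).ravel(),(proj(cs,world(v,b))-os).ravel()]
best=min((least_squares(res,[.6,-.1,y,.8,.05],loss='soft_l1') for y in(-.3,.3)),key=lambda s:s.cost)
v=best.x; print(v.round(4)); print(res(v).reshape(-1,2).round(2))
np.save("v.npy",v)
print("end",world(v,lever(v[3],v[4],.066,.0125)),"crown",world(v,strap(v[3],0,0,.078)))
# other objects on table via top
from math import tan
def onplane(c,uv,z):
    f=192/np.tan(np.radians(c['vfov']/2)); d=R.from_quat(c['attitude']).apply([(uv[0]-c['cx'])/f,(uv[1]-c['cy'])/f,1]); return c['eye']+d*(z-c['eye'][2])/d[2]
for n,uv,z in(("onion",T(116,68),.044),("salt",T(100,256),.09),("garlic",T(650,64),.03),("timer",[319,164],.055),("mug",[275,146],.097),("edge",T(500,432),0)): print(n,onplane(ct,uv,z).round(3))
# reference overlay
import cv2
im=[cv2.imread("pics/top0.png"),cv2.imread("pics/scene0.png")]
out=[]
for i,c,(x,y,w,h,k) in zip(im,(ct,cs),((275,175,90,75,7),(265,150,100,100,6))):
    z=cv2.resize(i[y:y+h,x:x+w],None,fx=k,fy=k)
    P=[world(v,strap(v[3],sx*.05,t,.078))[0] for sx in(-1,1) for t in(-.0105,.0105)]
    P+=[world(v,lever(v[3],v[4],s,.0125+hh,t))[0] for s in(.026,.066) for hh in(-.0045,.0045) for t in(-.0095,.0095)]
    P+=list(world(v,[[.061*np.cos(q),.061*np.sin(q),.08] for q in np.linspace(0,6.28,25)]))
    for u in proj(c,P): cv2.circle(z,tuple(int(q) for q in (u-[x,y]+.5)*k),2,(0,255,0),-1)
    out.append(cv2.resize(z,None,fx=400/z.shape[1],fy=400/z.shape[1]))
H=max(o.shape[0] for o in out); out=[cv2.copyMakeBorder(o,0,H-o.shape[0],0,0,0) for o in out]
cv2.imwrite("pics/ov.png",np.hstack(out))
E
```

```text
[ 0.4849 -0.1364 -0.3012  0.8944  0.0257]
[[-0.67 -0.2 ]
 [ 0.98  1.49]
 [ 2.77 -0.18]
 [-0.24  0.16]
 [ 0.02 -0.32]
 [-0.21 -0.65]
 [ 0.05  1.33]
 [ 0.15 -0.18]
 [-1.03  2.03]]
end [[ 0.44586793 -0.23931587  0.14815991]] crown [[ 0.46683025 -0.19451617  0.10882628]]
onion [ 0.556 -0.011  0.044]
salt [ 0.46  -0.007  0.09 ]
garlic [ 0.566 -0.292  0.03 ]
timer [ 0.609 -0.181  0.055]
mug [ 0.646 -0.065  0.097]
edge [ 0.368 -0.222  0.   ]
```

View pics/ov.png

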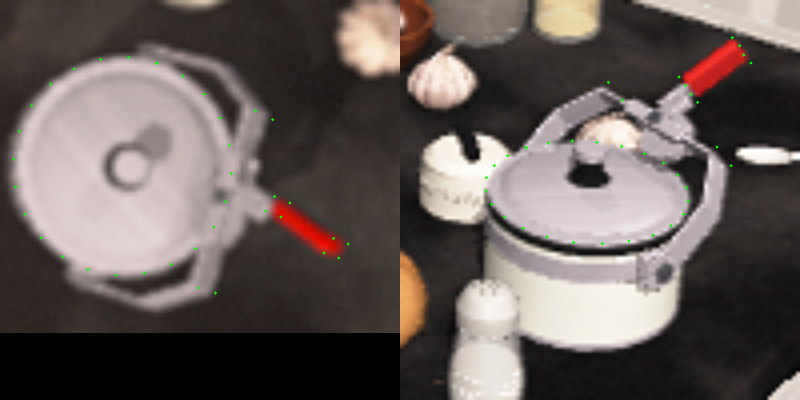

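The overlay matches: pot at (0.485, -0.136), yaw -0.30, strap at about 0.89. Next I'll close the fingers and push the strap over using the lever's side.

```bash
cat >> geo.py <<'E'
v=np.load("v.npy"); Q=[np.cos(v[2]/2),np.sin(v[2]/2),0,0]
W=lambda x,y,z: world(v,[x,y,z])[0]
toPot=lambda p: R.from_euler('z',-v[2]).apply(np.array(p)-[v[0],v[1],0])
E
python3 - <<'E'
from geo import *
from bench import manip, effector, viewer
import cv2
effector.close(10)
F=lambda: R.from_euler('z',-v[2]).apply(manip.current_force()).round(1)
xl=-.005
manip.move_pose(W(xl,-.165,.23),Q)
manip.servo_line(W(xl,-.165,.12),vel=.15)
print(manip.current_clock(),F())
for a in np.linspace(.9,0.08,9):
    c=strap(a,xl,-.0095,.138)
    manip.servo_line(W(xl,c[1]-.019,c[2]-.022),vel=.06); print(round(a,2),F(),toPot(manip.current_tool_pos()).round(4))
    if np.linalg.norm(F())>20: break
for n in("scene","top"): cv2.imwrite(f"pics/{n}1.png",cv2.cvtColor(viewer.get_image(n),cv2.COLOR_RGB2BGR))
t=cv2.resize(cv2.imread("pics/top1.png")[165:255,250:350],(400,360));s=cv2.resize(cv2.imread("pics/scene1.png")[120:240,255:375],(400,400))[:360]
cv2.imwrite("pics/c1.png",np.hstack([t,s])); print(manip.current_clock())
E
```

```text
3.7083 [-0.6  0.3 -0.4]
0.9 [ 0.2 -0.1 -0.7] [-0.005  -0.1329  0.1164]
0.8 [-0.6 -0.7 -0.1] [-0.0045 -0.1242  0.1282]
0.7 [ 0.  -0.1  0.3] [-0.0046 -0.1142  0.1383]
0.59 [ 1.4 -0.2  0.6] [-0.0047 -0.1034  0.1476]
0.49 [-0.7 -0.3 -0.1] [-0.0047 -0.0918  0.1556]
0.39 [ 0.1  0.6 -0.1] [-0.0048 -0.0793  0.1625]
0.29 [ 0.5  0.3 -0.2] [-0.0048 -0.0663  0.168 ]
0.18 [-0.3  1.1  0.3] [-0.0048 -0.0528  0.1722]
0.08 [ 0.2  0.3 -0.5] [-0.0049 -0.0388  0.1749]
7.5583
```

View pics/c1.png

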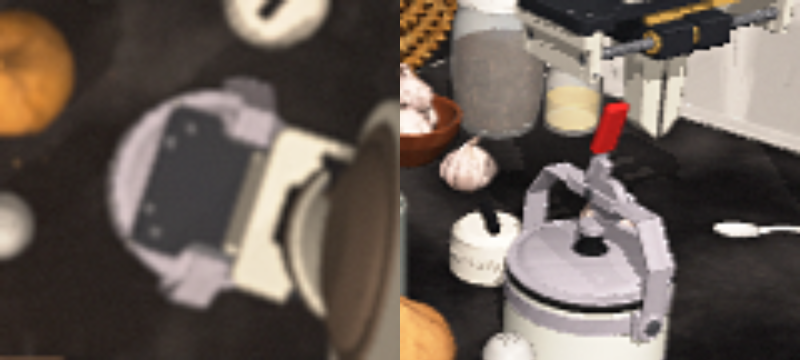

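The strap has come nearly upright, with the finger to the right of the lever and nothing disturbed. I'll continue in small steps until it meets the stop.

Run:
```python
from geo import *
from bench import manip, effector, viewer
import cv2
F=lambda: R.from_euler('z',-v[2]).apply(np.mean([manip.current_force() for _ in range(3)],0)).round(1)
for y in np.arange(-.036,-.010,.002):
    manip.servo_line(W(-.005,y,.176),vel=.03); f=F(); p=toPot(manip.current_tool_pos()); print(round(y,3),f,p.round(4))
    if f[1]<-7: break
manip.sleep(.2); print(F(),manip.current_clock())
manip.servo_line(W(-.005,-.075,.176),vel=.15)
manip.servo_line(W(-.005,-.095,.25),vel=.2)
for n in("scene","top"): cv2.imwrite(f"pics/{n}2.png",cv2.cvtColor(viewer.get_image(n),cv2.COLOR_RGB2BGR))
t=cv2.resize(cv2.imread("pics/top2.png")[165:255,250:350],(400,360));s=cv2.imread("pics/scene2.png")[120:240,255:375]
ct,cs=viewer.get_calibration("top"),viewer.get_calibration("scene")
s=cv2.resize(s,(400,400))
P=[world(v,lever(0,.03,q,.0125+hh,t_))[0] for q in(.026,.066) for hh in(-.0045,.0045) for t_ in(-.0095,.0095)]
P+=[world(v,strap(0,sx*.05,t_,.078))[0] for sx in(-1,1) for t_ in(-.0105,.0105)]
for u in proj(cs,P): cv2.circle(s,tuple(int(q) for q in (u-[255,120]+.5)*400/120),2,(0,255,0),-1)
cv2.imwrite("pics/c2.png",np.hstack([t,s[:360]])); print(manip.current_clock())
```

```text
-0.036 [-0.2  1.6  0.9] [-0.005  -0.0359  0.1761]
-0.034 [-0.  -0.3  0.3] [-0.0049 -0.0339  0.176 ]
-0.032 [-0.6  0.3  0.3] [-0.005  -0.0318  0.176 ]
-0.03 [-0.2  0.3 -0. ] [-0.005  -0.0298  0.176 ]
-0.028 [-0.4  0.6  0.1] [-0.005  -0.0278  0.176 ]
-0.026 [-0.  -2.4 -0.4] [-0.005  -0.0265  0.176 ]
-0.024 [-1.1 -6.4  1.6] [-0.005  -0.0259  0.176 ]
-0.022 [-0.7 -9.7  2.1] [-0.005  -0.0255  0.1761]
[-0.8 -9.7  2.9] 9.7833
10.9167
```

View pics/c2.png

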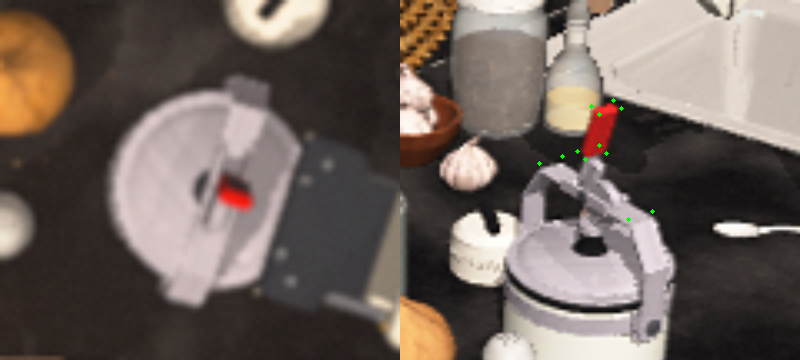

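The force rose to 10 N without further motion, so the strap is against its stop and stands upright, with the lever still open. The top view shows the red grip at (235,195) over the crown. Now the lever.

Run:
```python
from geo import *
from bench import manip, effector, viewer
import cv2
F=lambda: R.from_euler('z',-v[2]).apply(np.mean([manip.current_force() for _ in range(3)],0)).round(1)
manip.servo_line(W(.05,-.07,.255),vel=.2)
manip.servo_line(W(.05,0,.255),vel=.2)
manip.servo_line(W(.05,0,.185),vel=.15)
print(manip.current_clock(),F())
for l in list(np.linspace(0,1.31,12))+[1.34,1.37,1.40,1.43]:
    c=lever(0,l,.057,.017)
    manip.servo_line(W(c[0]+.0095,0,c[2]),vel=.06); f=F(); print(round(l,2),f,toPot(manip.current_tool_pos()).round(4))
    if abs(f).max()>25: break
manip.sleep(.3); print(F())
p=toPot(manip.current_tool_pos()); manip.servo_line(W(p[0],p[1],.25),vel=.15)
manip.servo_line(W(-.03,-.2,.25),vel=.25); print(manip.current_clock())
for n in("scene","top"): cv2.imwrite(f"pics/{n}3.png",cv2.cvtColor(viewer.get_image(n),cv2.COLOR_RGB2BGR))
t=cv2.resize(cv2.imread("pics/top3.png")[165:255,250:350],(400,360));s=cv2.resize(cv2.imread("pics/scene3.png")[120:240,255:375],(400,400))
cs=viewer.get_calibration("scene")
P=[world(v,lever(0,1.31,q,.0125+hh,t_))[0] for q in(.026,.066) for hh in(-.0045,.0045) for t_ in(-.0095,.0095)]
for u in proj(cs,P): cv2.circle(s,tuple(int(q) for q in (u-[255,120]+.5)*400/120),2,(0,255,0),-1)
cv2.imwrite("pics/c3.png",np.hstack([t,s[:360]])); print(manip.current_clock())
```

```text
12.4833 [0.8 0.1 1.3]
0.0 [ 0.5 -0.3 -0.9] [ 1.140e-02 -1.000e-04  1.936e-01]
0.12 [ 0.4  1.1 -0. ] [0.0037 0.     0.193 ]
0.24 [ 1.3 -0.  -0.5] [-0.0034 -0.      0.192 ]
0.36 [-0.2 -0.9  0.8] [-1.020e-02 -1.000e-04  1.902e-01]
0.48 [-0.3  0.3  0.2] [-0.0167 -0.      0.1875]
0.6 [1.  1.  0.3] [-0.0229 -0.      0.184 ]
0.71 [0.4 0.6 0.1] [-0.0287 -0.      0.1798]
0.83 [1.6 0.2 0.1] [-0.034  -0.      0.1748]
0.95 [ 0.6 -0.2  1.1] [-0.0387 -0.      0.1693]
1.07 [ 0.5  0.7 -0.3] [-0.0427 -0.      0.1634]
1.19 [-0.1  0.1 -0.2] [-0.0458 -0.      0.157 ]
1.31 [1.7 0.6 2.7] [-4.660e-02  1.000e-04  1.512e-01]
1.34 [-2.5 -0.8 15.2] [-4.680e-02  1.000e-04  1.506e-01]
1.37 [-5.1 -0.6 27.5] [-4.68e-02  1.00e-04  1.50e-01]
[-5.8 -0.8 26.3]
18.8083
18.9083
```

View pics/c3.png

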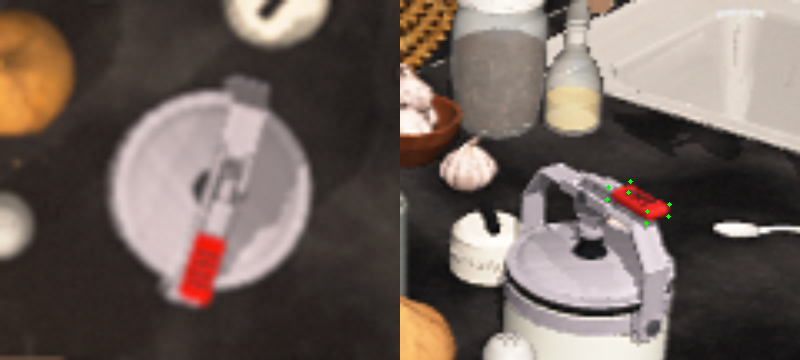

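The lever lies flat along the crown and matches the model for fully down. The stop answered at 26 N with the grip's upper face at z = 0.151. The strap is upright, the neighbouring objects have not moved, and the robot is clear.

```bash
python3 -c "
from bench import manip
print(manip.current_force()); print(manip.hand_in())"
```

```text
[ 0.75988508  0.58975121 -0.12595488]
the job is handed in; nothing more can be done
None
```

The strap stands upright against its stop, the red lever is fully down clamping the lid, and the job was handed in at about 19 s on the robot clock with the robot touching nothing.

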